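# Load a tube carrier into the reader's sprung lift

### The arm

A 7-joint arm with a two-finger parallel gripper is mounted at the origin on a cart in front of the work surface, level with it; the furniture and walls round the work are solid. World frame = base frame: x ahead of the robot, y to its left, z up, the work surface at z = 0. Lengths are in mm, angles in degrees, forces in N, time in s.
With the tool pointing down it reaches from about 425 to 1025 mm from the base axis. Payload 3.6 kg.
Tool frame: the origin (TCP) lies between the finger pads; the fingertips stand 17 mm ahead of it and the grasp point (between the pads) lies 2 mm behind it; z points along the fingers, y is the line along which they close (so a half turn about z gives the same grasp; the last joint's range is limited). The gripper opens to 85 mm and grips with 20 to 120 N. Pads are 22 mm wide; open, the fingers measure 114 mm over their backs; the gripper's body (76 mm by 85 mm) begins 54 mm behind the grasp point. The pads swing forward as they close: fully open they stand 13 mm farther back than shut.
Start: joints at [-81.904, 33.873, 2.773, 92.16, -1.908, 54.013, -1.931], TCP at [168.665, 705.111, 248.302] pointing down, gripper open.
Joint ranges: [-153.93, 153.93], [-27.13, 128.08], [-72.61, 78.16], [10.71, 143.7], [-87.88, 267.88], [4.46, 118.87], [-176.78, 176.78]. Speed limits (degrees/s): [147.25, 147.25, 180, 180, 180, 180, 180].

### API

Orientations are given as a 3x3 rotation matrix whose columns are the frame's x, y, z axes.
In Python, from bench import env gives the robot as it stands.
- The arm moves only by the tool drive_tool, never from a script. Its argument "moves" is a list of rows, each an object of numbers: "dx", "dy", "dz": the shift along the tool's x, y, z in cm; "turn": the turn about the tool's z in degrees; "grip": the finger opening in cm, from 0 to 8.54. In form: [{"dx": .., "dy": .., "dz": .., "turn": .., "grip": ..}, ...]. A call has exactly 8 rows; each row is the pose to reach, as a shift and turn from the pose commanded when the call began, along the tool's axes at that moment; what a row does not reach only later rows make up. A row lasts 1/12 s, in which the tool goes at most 41.7 mm and 7.16 degrees, less where a joint would pass 70% of its speed; a pose out of reach is approached as far as the arm can. A call with a gripper value outside its range is refused whole. The fingers move at their own pace and stop on an object; "newtons" is the grip in N (left out, the last holds). Time passes only in rows, so rows that repeat a pose let the fingers close, or fill a call up. It gives the time, the measured TCP pose, the force, the opening and the grip force at its end, in the units of the state.
- env.get_state(): the state, without advancing time (a new reading comes with each control period).
- env.snapshot(name): name is "side" or "top"; returns a dict with "img" (400x640x3 uint8, blue, green, red), "mtx" (3x3 intrinsics, pixels), "xyz" and "orientation" of the camera in the world. Camera axes: x right, y down, z forward; pixel columns grow to the right and rows downward; lengths in mm; the calibration is good to about 2 mm. A picture is of the moment at which its call begins. There is no depth.
- env.close_job(): hands the job in; it is judged then, once.
The state is a dict: "t": time; "joint_positions": joint angles; "qd": joint speeds; "tau": joint torques, N m; "tool_pos": TCP position; "ee_rot": TCP orientation; "wrist_force": force on the tool from outside, world axes, zero at the start; "wrist_torque": the same for the moment, N m; "finger_gap": finger opening in mm; "finger_force": force on a finger pad.
Only numpy, scipy, OpenCV 4.12 (cv2) and the standard library are available. Lean on these libraries where they do the work, as an engineer would, in place of code of your own. Each camera call takes 0.05 s, during which the arm holds its last target. There are 200 camera calls.

### The job

Load the reader: push its shutter fully open, set the blue tube carrier down on the raised lift inside the port, with the carrier's notch over the yellow key, and let go of it. Then press the carrier down against the spring until the catch snaps over its foot, and leave it held down. Keep the tubes upright, do not drop the carrier, and do not shift or tip the amber bottle, the wash bottle or the timer.

Things in the scene. Friction and masses are not known exactly. Their poses are not given: they have to be found in the camera images.
- reader: White benchtop tube reader, fixed to the bench, standing differently each time. Origin on the bench under the middle of its square port; x to its rear, y to its left, z up. Housing x -58 to +142 mm, y +-50 mm; grey deck 62 mm above the bench; behind the port (x +64 to +138) a cowl, top 94 mm above the bench. 6 mm high shutter rails stand on the deck at y +-46 to +-50 mm.
- port (a point): Middle of the port's mouth, at deck height (62 mm above the bench); axes as the reader's. The port is a straight-sided well 79 x 79 mm; its mouth flares outward by 4 mm at 45 degrees over the top 4 mm.
- key (a point): Top of the yellow key rib in the well, 58 mm above the bench: 10 mm wide (y), standing 6 mm out of the rear (+x) wall of the well, from there to the well's floor; a yellow square on the deck marks it. Axes as the reader's.
- shutter (a joint): Flat aluminium dust shutter sliding on the deck towards the reader's rear (+x) into the cowl: 0 = port wholly covered, 0.092 m = fully open (end stop); it starts nearly shut. 2 to 3 N moves it and it stays where it is left.
- shutter_tab (a point): Middle of the top edge of the shutter's black upright tab, by which it is pushed: 60 mm wide (y), 8 mm thick (x), its top 20 mm and its lower edge 4 mm above the deck. Moves with the shutter; axes as the reader's. Shut, it stands 42 mm in front of the port's middle; fully open, 50 mm behind it.
- lift (a joint): Sprung aluminium platform (64 x 64 mm) in the port: 0 = raised, its top 10 mm below the deck (52 mm above the bench); the value is how far it has sunk, at most 0.028 m. The spring pushes up with about 3.6 N when raised, 12 N at the bottom; the carrier's weight hardly sinks it.
- catch (a joint): Bevelled spring catch in the front (-x) wall of the well, red release paddle outside on the reader's front. 0 = nose out, 7 mm into the well; the value is how far it is pushed back (at most 0.009 m). The carrier's foot pushes it aside; once the lift has sunk a little over 0.024 m it springs back over the foot and holds it at about 0.024 m. Takes 10 to 18 N of downward push in all.
- carrier: Blue carrier with four purple-capped tubes, 0.2 to 0.3 kg, on the bench, turned any way round. Origin: middle of its underside, z up. Foot flange 76 x 76 x 8 mm, above it a 62 x 62 mm block up to 34 mm; cap tops at 89 mm, cap centres at x, y = +-21 mm. Underside 52 mm above the bench on the raised lift, 28 mm when caught; the wrong way round it stays perched on the key, leaning about 5 degrees.
- notch (a point): Middle of the carrier's notch, 14 mm wide and 7 mm deep, in the +x edge of its foot flange, below a yellow stripe. The carrier goes into the port only with this notch over the key (carrier x axis along reader x axis). Axes as the carrier's.
- handle_top (a point): Middle of the top face of the carrier's black square hand grip: 20 x 20 mm, 90 to 122 mm above the carrier's underside, sides parallel to the carrier's x and y, in the middle of the carrier; a yellow bar on its top lies towards the notch.
- reagent_bottle: Amber bottle with a black cap, 46 mm diameter, 98 mm high, origin at the middle of its underside, on the bench near the carrier. Leave it alone.
- wash_bottle: White wash bottle, red top, bent nozzle, 187 mm high; its body, 58 mm diameter, is centred 20 mm along +x from its origin on the bench, the nozzle reaches to x = -49 mm. Leave it alone.
- timer: Cream wind-up timer, 66 x 66 x 44 mm, origin at the middle of its underside. Leave it alone.

How it is judged:
By the outcome, as a careful person would: the job done as asked, in the order asked, and still so for the second after the job is handed in, with the robot touching nothing.
It also fails if it takes over 51 s, if anything falls off the work surface, if the arm or the gripper's body presses on something with over 40 N, if the wrist force passes 120 N, or if a joint passes its speed limit or range.

## Working session

There is one attempt and no reset: what is moved stays moved. The work goes in short steps, Python scripts to look and compute and a tool call to move; the robot and the scene stay as the last step left them, time stands still between calls to the robot, and variables do not carry over. Pictures are saved under pics/ and viewed, at most 10 in all, crops included, and the job is handed in when it is done.

Besides the shell and the picture viewer there is one more tool, called after "Call:" by a JSON object that holds its "method" and its "body". drive_tool: Moves the arm, as the interface text tells. Its arguments: {"type":"object","properties":{"moves":{"type":"array","items":{"type":"object","properties":{"dx":{"type":"number"},"dy":{"type":"number"},"dz":{"type":"number"},"turn":{"type":"number"},"grip":{"type":"number"}}}},"newtons":{"type":"number"}},"required":["moves"]}

```bash
mkdir -p pics
cat > h.py <<'E'
import numpy as np, cv2
from bench import env
def snap(n,save=None):
    s=env.snapshot(n)
    if save: cv2.imwrite('pics/'+save,s['img'])
    return s
def ray(s,u,v,z):
    d=np.array(s['orientation'])@np.linalg.inv(np.array(s['mtx']))@np.array([u,v,1.]); c=np.array(s['xyz'])
    return c+d*(z-c[2])/d[2]
def proj(s,p):
    q=np.array(s['mtx'])@np.array(s['orientation']).T@(np.array(p)-np.array(s['xyz'])); return q[:2]/q[2]
def tool(p):
    st=env.get_state(); return np.array(st['ee_rot']).T@(np.array(p)-np.array(st['tool_pos']))/10
E
python3 - <<'E'
from h import *
a=snap('top','top0.png');b=snap('side','side0.png')
for s in(a,b):print(s['xyz'],s['orientation'],s['mtx'])
st=env.get_state();print(st)
E
```

```text
[410.17729848 294.77321937 937.20894738] [[-0.01802057 -0.99574427  0.09038032]
 [-0.99974475  0.01671311 -0.01520227]
 [ 0.01362704 -0.09063121 -0.99579129]] [[482.76316764   0.         327.20549236]
 [  0.         482.76316764 194.54977928]
 [  0.           0.           1.        ]]
[ 443.38107413 1049.67047082  524.79729748] [[-0.99638255 -0.03672687  0.07663516]
 [-0.08478688  0.49058291 -0.86725982]
 [-0.00574416 -0.87062021 -0.4919222 ]] [[453.39211722   0.         320.47092149]
 [  0.         453.39211722 198.25948243]
 [  0.           0.           1.        ]]
{'t': 0.1, 'joint_positions': array([-81.9050755 ,  33.92253634,   2.76663542,  92.22621223,
        -1.90794949,  54.01329038,  -1.93269696]), 'qd': array([ 0.07047674, -0.18685874,  0.09209925, -0.15857644, -0.00058282,
        0.00170295, -0.0257422 ]), 'tau': array([ 4.21442179e-03, -5.49999940e+01,  1.55327618e+00, -1.98825216e+01,
        9.78033902e-03,  3.82158381e-03, -6.11370623e-06]), 'tool_pos': array([168.47385501, 704.44308606, 247.24736417]), 'ee_rot': array([[-9.72579727e-01,  2.32569428e-01, -3.67781135e-04],
       [ 2.32569695e-01,  9.72577697e-01, -1.99003359e-03],
       [-1.05125245e-04, -2.02100107e-03, -9.99997952e-01]]), 'wrist_force': array([ 0.62851546, -0.04392249, -0.44737616]), 'wrist_torque': array([-0.00732608,  0.00886449,  0.01788296]), 'finger_force': 0.0, 'finger_gap': 85.69951730219107}
```

View pics/top0.png

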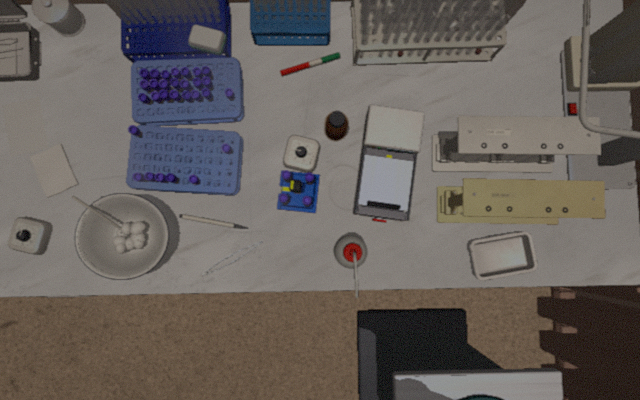

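View pics/side0.png

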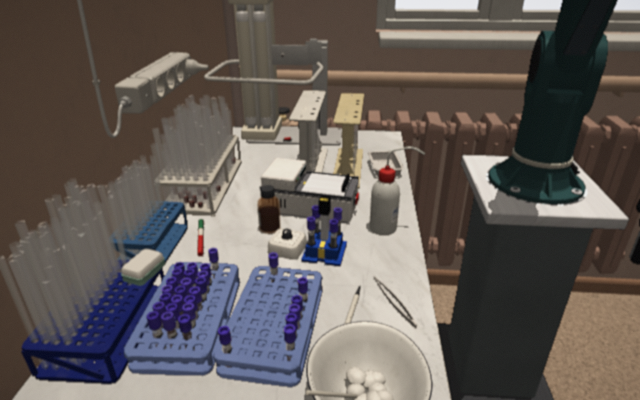

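The top view shows the reader at about (388,165), with its front pointing down the image. The carrier is at (298,190), the timer at (301,153), the amber bottle at (336,125) and the wash bottle at (351,252). I'll zoom in for detail.

Run:
```python
import cv2,numpy as np
a=cv2.imread('pics/top0.png');b=cv2.imread('pics/side0.png')
A=cv2.resize(a[95:245,270:430],None,fx=4,fy=4,interpolation=cv2.INTER_CUBIC)
cv2.imwrite('pics/c1.png',A)
cv2.imwrite('pics/c2.png',cv2.resize(b[150:270,250:370],None,fx=4.5,fy=4.5,interpolation=cv2.INTER_CUBIC))
```

```text
(no output)
```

View pics/c1.png

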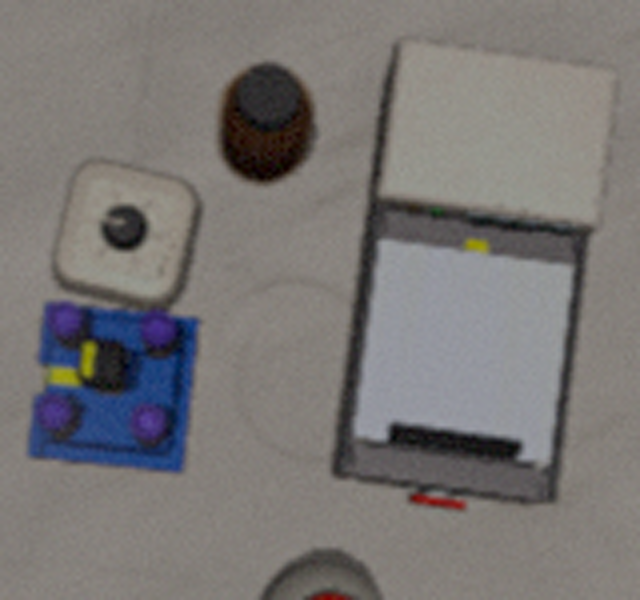

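View pics/c2.png

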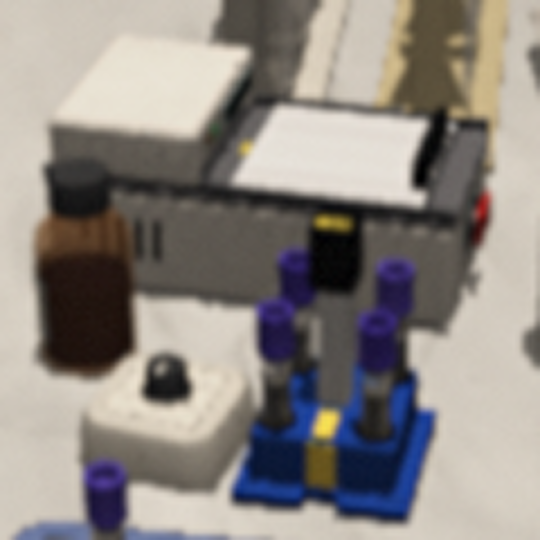

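The notch and yellow bar point to image left (world +y). The reader's rear points to world +x, turned slightly. So the carrier needs about a -90° turn.

```bash
cat >> h.py <<'E'
def cen(img,lo,hi,box):
    x0,y0,x1,y1=box; hsv=cv2.cvtColor(img[y0:y1,x0:x1],cv2.COLOR_BGR2HSV)
    m=cv2.inRange(hsv,lo,hi); n,l,s,c=cv2.connectedComponentsWithStats(m)
    return [(s[i,4],c[i]+[x0,y0]) for i in range(1,n) if s[i,4]>=6]
E
python3 - <<'E'
from h import *
a=snap('top');b=snap('side')
C=lambda x,y,z:ray(a,270+x/4-.4,95+y/4-.4,z)
cw=[C(*p,94) for p in[(400,38),(617,68),(600,230),(377,198)]]
print('cowl',np.round(cw,1))
dk=[C(335,474,62),C(553,500,62)];print('deck front',np.round(dk,1))
ang=lambda v:np.degrees(np.arctan2(v[1],v[0]))
print('reader ang',ang(cw[0]-cw[3]),ang(cw[1]-cw[2]),ang(cw[0]-cw[1])-90,ang(cw[3]-cw[2])-90,ang(dk[0]-dk[1])-90)
for nm,s,bx in(('top',a,(272,165,325,220)),('side',b,(295,190,355,270))):
    for k,lo,hi in(('purple',(118,90,50),(150,255,255)),('yellow',(20,120,90),(35,255,255))):
        for n,c in cen(s['img'],lo,hi,bx): print(nm,k,n,c,np.round(ray(s,*c,85 if k=='purple' else 122),1))
print('key mark',[ray(a,*c,62) for n,c in cen(a['img'],(20,120,90),(35,255,255),(380,148,400,162))])
# black handle corners / tab
print('handle top guess', C(100,358,122))
print('tab top edge', C(390,430,82),C(520,447,82),'bottom', C(455,450,66))
print('timer', C(127,228,44),C(55,285,44),C(75,160,44),C(200,190,44),C(175,305,44),'amber',C(267,95,98),'carrier flange', C(30,458,8),C(183,470,8),C(198,318,34),C(48,302,34))
st=env.get_state();print(st['tool_pos'],st['ee_rot'])
E
```

```text
cowl [[647.7 203.2  94. ]
 [632.6 106.5  94. ]
 [559.5 116.7  94. ]
 [575.4 215.3  94. ]]
deck front [[455.  234.6  62. ]
 [441.5 135.8  62. ]]
reader ang -9.495442628531062 -7.949556653877099 -8.852863004466187 -9.15753468678109 -7.796237549064585
top purple 70 [285.58571429 174.45714286] [524.6 355.1  85. ]
top purple 75 [308.98666667 176.72      ] [519.9 313.6  85. ]
top purple 76 [282.98684211 197.56578947] [483.5 360.1  85. ]
top purple 75 [306.61333333 200.30666667] [477.9 318.4  85. ]
top yellow 49 [288.42857143 186.65306122] [498.7 347.9 122. ]
side purple 174 [312.97126437 217.35632184] [519.6 346.3  85. ]
side purple 199 [335.1758794  219.90954774] [478.5 352.   85. ]
side yellow 22 [323.5 199. ] [500.5 341.8 122. ]
side yellow 21 [321.95238095 244.        ] [491.8 481.3 122. ]
side yellow 40 [320.975 252.7  ] [491.4 503.7 122. ]
key mark [array([559.07610439, 166.60201785,  62.        ])]
handle top guess [502.90590079 337.35342404 122.        ]
tab top edge [473.12619286 211.0129338   82.        ] [464.56486859 153.33727255  82.        ] bottom [464.72698875 180.21941602  66.        ]
timer [572.77209726 328.07632946  44.        ] [546.38090025 361.98955354  44.        ] [605.45387955 352.03539486  44.        ] [590.28180929 293.62473181  44.        ] [536.07127439 306.18479633  44.        ] amber [621.60556385 263.3187729   98.        ] carrier flange [468.01440031 377.53741821   8.        ] [460.96372635 304.0303595    8.        ] [531.12557136 295.56999868  34.        ] [539.87017822 366.11599348  34.        ]
[168.55902073 704.61580392 247.54706065] [[-9.72573563e-01  2.32595362e-01 -2.50580714e-04]
 [ 2.32595479e-01  9.72572507e-01 -1.43567139e-03]
 [-9.02225945e-05 -1.45457998e-03 -9.99998938e-01]]
```

Run:
```python
from h import *
a=snap('top');b=snap('side')
for nm,s,bx in(('t',a,(330,225,375,275)),('s',b,(365,150,410,200))):
    for lo,hi in(((0,120,60),(8,255,255)),((170,120,60),(179,255,255))):
        for n,c in cen(s['img'],lo,hi,bx): print(nm,n,c,ray(s,*c,165))
print('side body base', ray(b,383,228,0), 'top nozzle',ray(a,356,295,150))
th=np.radians(-8.8);u=np.array([np.cos(th),np.sin(th),0])
O=np.array([504.3,175.8,0])
for d,z in((-58,250),(-58,90),(35,90)): print(O+d*u+[0,0,z],tool(O+d*u+[0,0,z]))
```

```text
t 238 [351.92857143 251.52521008] [388.63407227 245.30747026 165.        ]
s 216 [386.56944444 174.42592593] [389.69765902 320.88193252 165.        ]
side body base [383.06823138 241.43943823   0.        ] top nozzle [318.64560564 239.36876553 150.        ]
[446.98275388 184.6731785  250.        ] [-39.17453918 -44.11526049  -0.17428403]
[446.98275388 184.6731785   90.        ] [-39.1739306  -44.10249931  15.82571087]
[538.88799335 170.44549573  90.        ] [-48.44330897 -43.34842732  15.82546202]
```

Call:
{"method": "drive_tool", "body": {"moves": [{"dx":-39.3,"dy":-45.3,"dz":0,"turn":-4.6,"grip":0},{"dx":-39.3,"dy":-45.3,"dz":0,"turn":-4.6,"grip":0},{"dx":-39.3,"dy":-45.3,"dz":0,"turn":-4.6,"grip":0},{"dx":-39.3,"dy":-45.3,"dz":0,"turn":-4.6,"grip":0},{"dx":-39.3,"dy":-45.3,"dz":0,"turn":-4.6,"grip":0},{"dx":-39.3,"dy":-45.3,"dz":0,"turn":-4.6,"grip":0},{"dx":-39.3,"dy":-45.3,"dz":0,"turn":-4.6,"grip":0},{"dx":-39.3,"dy":-45.3,"dz":0,"turn":-4.6,"grip":0}]}}

```text
t: 0.97
tool_pos: [323.2, 407.6, 248.6]
ee_rot: [[-0.988, 0.154, 0.0], [0.154, 0.988, 0.0], [-0.0, 0.001, -1.0]]
wrist_force: [0.6, -0.3, -0.2]
finger_gap: 0.2
finger_force: 0.0
```

Call:
{"method": "drive_tool", "body": {"moves": [{"dx":-15.6,"dy":-21.3,"dz":0},{"dx":-15.6,"dy":-21.3,"dz":0},{"dx":-15.6,"dy":-21.3,"dz":0},{"dx":-15.6,"dy":-21.3,"dz":0},{"dx":-15.6,"dy":-21.3,"dz":0},{"dx":-15.6,"dy":-21.3,"dz":0},{"dx":-15.6,"dy":-21.3,"dz":0},{"dx":-15.6,"dy":-21.3,"dz":4}]}}

```text
invalid input at $.moves[0]: expected keys dx, dy, dz, turn, grip
```

Call:
{"method": "drive_tool", "body": {"moves": [{"dx":-15.6,"dy":-21.3,"dz":0,"turn":0,"grip":0},{"dx":-15.6,"dy":-21.3,"dz":0,"turn":0,"grip":0},{"dx":-15.6,"dy":-21.3,"dz":0,"turn":0,"grip":0},{"dx":-15.6,"dy":-21.3,"dz":0,"turn":0,"grip":0},{"dx":-15.6,"dy":-21.3,"dz":0,"turn":0,"grip":0},{"dx":-15.6,"dy":-21.3,"dz":0,"turn":0,"grip":0},{"dx":-15.6,"dy":-21.3,"dz":0,"turn":0,"grip":0},{"dx":-15.6,"dy":-21.3,"dz":4,"turn":0,"grip":0}]}}

```text
t: 1.63
tool_pos: [451.6, 172.1, 213.7]
ee_rot: [[-0.986, 0.163, 0.016], [0.163, 0.987, 0.005], [-0.015, 0.008, -1.0]]
wrist_force: [1.7, 0.8, -1.2]
finger_gap: 0.1
finger_force: 0.0
```

Call:
{"method": "drive_tool", "body": {"moves": [{"dx":0.3,"dy":0,"dz":0,"turn":0,"grip":0},{"dx":0.3,"dy":0,"dz":3,"turn":0,"grip":0},{"dx":0.3,"dy":0,"dz":6,"turn":0,"grip":0},{"dx":0.3,"dy":0,"dz":9,"turn":0,"grip":0},{"dx":0.3,"dy":0,"dz":10.5,"turn":0,"grip":0},{"dx":0.3,"dy":0,"dz":11.8,"turn":0,"grip":0},{"dx":0.3,"dy":0,"dz":11.8,"turn":0,"grip":0},{"dx":0.3,"dy":0,"dz":11.8,"turn":0,"grip":0}]}}

```text
t: 2.3
tool_pos: [440.6, 176.1, 90.6]
ee_rot: [[-0.988, 0.153, -0.001], [0.153, 0.988, -0.0], [0.001, -0.0, -1.0]]
wrist_force: [1.0, -0.5, -0.7]
finger_gap: -0.2
finger_force: 0.0
```

Run:
```python
from h import *
a=snap('top');b=snap('side')
f=lambda s,x,y:cv2.resize(s['img'][y:y+110,x:x+110],(400,400),interpolation=cv2.INTER_CUBIC)
cv2.imwrite('pics/d1.png',np.hstack([f(a,330,150),f(b,270,140)]))
st=env.get_state();print(st['tool_pos'],st['wrist_force'])
```

```text
[441.45352721 176.13009319  91.43030117] [-0.25890823  0.28842212 -0.30471674]
```

View pics/d1.png

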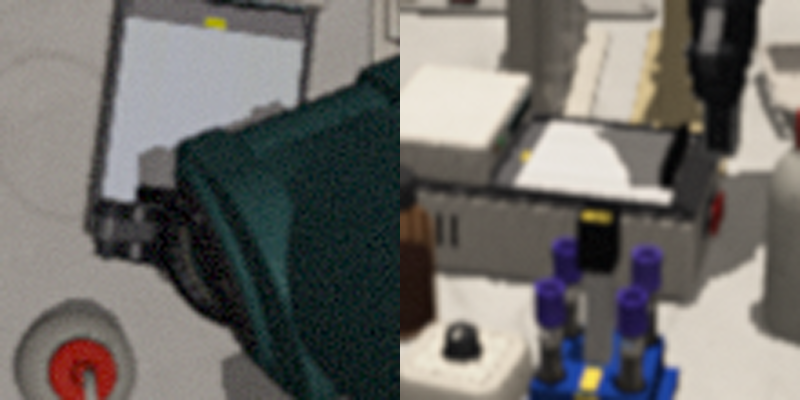

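The fingers stand clear in front of the tab (right crop, about (720,150)) and clear of the wash bottle. Pushing now.

Call:
{"method": "drive_tool", "body": {"moves": [{"dx":-1.2,"dy":0,"dz":0,"turn":0,"grip":0},{"dx":-2.4,"dy":0,"dz":0,"turn":0,"grip":0},{"dx":-3.8,"dy":0,"dz":0,"turn":0,"grip":0},{"dx":-5.2,"dy":0,"dz":0,"turn":0,"grip":0},{"dx":-6.6,"dy":0,"dz":0,"turn":0,"grip":0},{"dx":-7.8,"dy":0,"dz":0,"turn":0,"grip":0},{"dx":-8.8,"dy":0,"dz":0,"turn":0,"grip":0},{"dx":-9.3,"dy":0,"dz":0,"turn":0,"grip":0}]}}

```text
t: 3.07
tool_pos: [535.3, 160.7, 90.8]
ee_rot: [[-0.988, 0.155, 0.002], [0.155, 0.988, 0.0], [-0.002, 0.001, -1.0]]
wrist_force: [-1.8, 0.8, 1.6]
finger_gap: -0.1
finger_force: 0.8
```

Call:
{"method": "drive_tool", "body": {"moves": [{"dx":-0.2,"dy":0,"dz":0,"turn":0,"grip":0},{"dx":-0.4,"dy":0,"dz":0,"turn":0,"grip":0},{"dx":-0.6,"dy":0,"dz":0,"turn":0,"grip":0},{"dx":-0.7,"dy":0,"dz":0,"turn":0,"grip":0},{"dx":-0.7,"dy":0,"dz":0,"turn":0,"grip":0},{"dx":-0.7,"dy":0,"dz":0,"turn":0,"grip":0},{"dx":-0.7,"dy":0,"dz":0,"turn":0,"grip":0},{"dx":-0.7,"dy":0,"dz":0,"turn":0,"grip":0}]}}

```text
t: 3.73
tool_pos: [537.6, 160.2, 90.1]
ee_rot: [[-0.988, 0.153, -0.004], [0.153, 0.988, -0.001], [0.004, -0.001, -1.0]]
wrist_force: [-5.5, 0.7, 4.0]
finger_gap: -0.1
finger_force: 2.6
```

Call:
{"method": "drive_tool", "body": {"moves": [{"dx":-0.3,"dy":0,"dz":0,"turn":0,"grip":0},{"dx":-0.5,"dy":0,"dz":0,"turn":0,"grip":0},{"dx":-0.7,"dy":0,"dz":0,"turn":0,"grip":0},{"dx":-0.7,"dy":0,"dz":0,"turn":0,"grip":0},{"dx":-0.7,"dy":0,"dz":0,"turn":0,"grip":0},{"dx":-0.7,"dy":0,"dz":0,"turn":0,"grip":0},{"dx":-0.7,"dy":0,"dz":0,"turn":0,"grip":0},{"dx":-0.7,"dy":0,"dz":0,"turn":0,"grip":0}]}}

```text
t: 4.4
tool_pos: [538.0, 160.0, 89.7]
ee_rot: [[-0.988, 0.151, -0.017], [0.151, 0.989, -0.001], [0.016, -0.004, -1.0]]
wrist_force: [-15.0, 3.4, 12.4]
finger_gap: 0.2
finger_force: 7.6
```

Call:
{"method": "drive_tool", "body": {"moves": [{"dx":1,"dy":0,"dz":0,"turn":0,"grip":0},{"dx":2,"dy":0,"dz":0,"turn":0,"grip":0},{"dx":2.2,"dy":0,"dz":-3,"turn":0,"grip":0},{"dx":2.5,"dy":0,"dz":-7,"turn":0,"grip":0},{"dx":4,"dy":3,"dz":-10,"turn":-1.8,"grip":8.5},{"dx":5,"dy":7,"dz":-10,"turn":-1.8,"grip":8.5},{"dx":6,"dy":11,"dz":-10,"turn":-1.8,"grip":8.5},{"dx":7,"dy":15,"dz":-10,"turn":-1.8,"grip":8.5}]}}

```text
t: 5.07
tool_pos: [502.2, 318.5, 192.0]
ee_rot: [[-0.992, 0.125, 0.005], [0.125, 0.992, 0.003], [-0.005, 0.003, -1.0]]
wrist_force: [0.9, 1.1, -0.5]
finger_gap: 48.2
finger_force: 0.0
```

Call:
{"method": "drive_tool", "body": {"moves": [{"dx":0.1,"dy":1.9,"dz":0,"turn":0,"grip":8.5},{"dx":0.1,"dy":1.9,"dz":0,"turn":0,"grip":8.5},{"dx":0.1,"dy":1.9,"dz":0,"turn":0,"grip":8.5},{"dx":0.1,"dy":1.9,"dz":0,"turn":0,"grip":8.5},{"dx":0.1,"dy":1.9,"dz":0,"turn":0,"grip":8.5},{"dx":0.1,"dy":1.9,"dz":0,"turn":0,"grip":8.5},{"dx":0.1,"dy":1.9,"dz":0,"turn":0,"grip":8.5},{"dx":0.1,"dy":1.9,"dz":0,"turn":0,"grip":8.5}]}}

```text
t: 5.73
tool_pos: [502.4, 334.7, 190.4]
ee_rot: [[-0.992, 0.124, 0.0], [0.124, 0.992, -0.0], [-0.0, -0.0, -1.0]]
wrist_force: [0.3, 1.1, -0.1]
finger_gap: 84.7
finger_force: 0.0
```

Run:
```python
from h import *
a=snap('top');b=snap('side')
f=lambda s,x,y:cv2.resize(s['img'][y:y+130,x:x+130],(400,400),interpolation=cv2.INTER_CUBIC)
cv2.imwrite('pics/d2.png',np.hstack([f(a,310,120),f(b,260,140)]))
st=env.get_state();print(st['tool_pos'],st['ee_rot'],st['wrist_force'],tool([501.5,336.8,110]))
```

```text
[502.24771301 335.21589801 190.35774809] [[-9.92327292e-01  1.23638683e-01  1.44208647e-04]
 [ 1.23638683e-01  9.92327303e-01 -6.14485958e-06]
 [-1.43861920e-04  1.17320553e-05 -9.99999990e-01]] [ 0.32912592 -0.28474479 -0.15542576] [0.09493927 0.14785586 8.03576297]
```

View pics/d2.png

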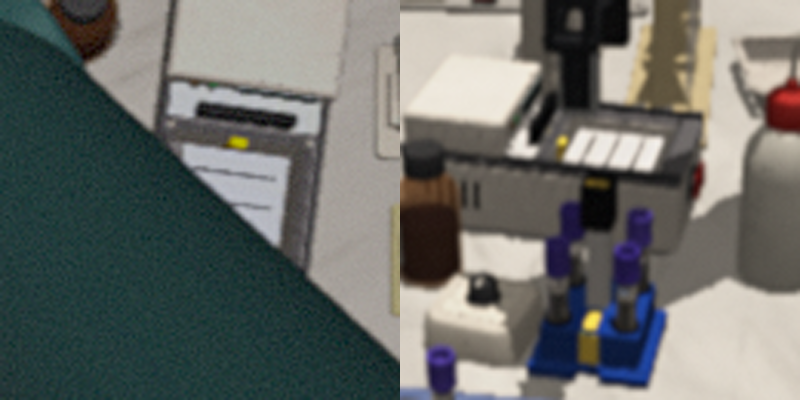

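The shutter is fully open: the tab is against the cowl and the lift with its white lines is visible. Descending to grasp.

Call:
{"method": "drive_tool", "body": {"moves": [{"dx":0.1,"dy":0.1,"dz":2.5,"turn":0,"grip":8.5},{"dx":0.1,"dy":0.1,"dz":5,"turn":0,"grip":8.5},{"dx":0.1,"dy":0.1,"dz":7,"turn":0,"grip":8.5},{"dx":0.1,"dy":0.1,"dz":8,"turn":0,"grip":8.5},{"dx":0.1,"dy":0.1,"dz":8,"turn":0,"grip":8.5},{"dx":0.1,"dy":0.1,"dz":8,"turn":0,"grip":5},{"dx":0.1,"dy":0.1,"dz":8,"turn":0,"grip":4},{"dx":0.1,"dy":0.1,"dz":8,"turn":0,"grip":3}], "newtons": 40}}

```text
t: 6.5
tool_pos: [502.1, 337.4, 111.7]
ee_rot: [[-0.992, 0.123, 0.002], [0.123, 0.992, 0.002], [-0.002, 0.002, -1.0]]
wrist_force: [-0.3, 0.8, 0.5]
finger_gap: 51.1
finger_force: 0.0
```

Call:
{"method": "drive_tool", "body": {"moves": [{"dx":0,"dy":0,"dz":0,"turn":0,"grip":2.5},{"dx":0,"dy":0,"dz":0,"turn":0,"grip":2},{"dx":0,"dy":0,"dz":0,"turn":0,"grip":1.5},{"dx":0,"dy":0,"dz":0,"turn":0,"grip":1},{"dx":0,"dy":0,"dz":0,"turn":0,"grip":1},{"dx":0,"dy":0,"dz":0,"turn":0,"grip":1},{"dx":0,"dy":0,"dz":0,"turn":0,"grip":1},{"dx":0,"dy":0,"dz":0,"turn":0,"grip":1}], "newtons": 40}}

```text
t: 7.17
tool_pos: [501.6, 336.8, 111.2]
ee_rot: [[-0.992, 0.123, 0.001], [0.123, 0.992, 0.0], [-0.001, 0.0, -1.0]]
wrist_force: [-0.2, -0.2, 5.8]
finger_gap: 19.3
finger_force: 41.2
```

Call:
{"method": "drive_tool", "body": {"moves": [{"dx":0,"dy":0,"dz":-0.5,"turn":0,"grip":1},{"dx":0,"dy":0,"dz":-1.5,"turn":0,"grip":1},{"dx":0,"dy":0,"dz":-3,"turn":0,"grip":1},{"dx":0,"dy":0,"dz":-5,"turn":0,"grip":1},{"dx":0,"dy":0,"dz":-7,"turn":0,"grip":1},{"dx":0,"dy":0,"dz":-9,"turn":0,"grip":1},{"dx":0,"dy":0,"dz":-10.5,"turn":5,"grip":1},{"dx":0,"dy":-0.5,"dz":-11,"turn":11,"grip":1}]}}

```text
t: 7.83
tool_pos: [501.6, 333.9, 223.4]
ee_rot: [[-0.95, 0.313, 0.004], [0.313, 0.95, 0.004], [-0.002, 0.005, -1.0]]
wrist_force: [1.2, 0.1, -2.9]
finger_gap: 19.3
finger_force: 40.1
```

Run:
```python
from h import *
a=snap('top');b=snap('side')
f=lambda s,x,y:cv2.resize(s['img'][y:y+130,x:x+130],(400,400),interpolation=cv2.INTER_CUBIC)
cv2.imwrite('pics/d3.png',np.hstack([f(a,310,120),f(b,260,120)]))
st=env.get_state();print(st['tool_pos'],st['ee_rot'],st['wrist_force'],st['finger_gap'],tool([504.3,175.8,222]))
```

```text
[500.89087319 331.4862599  221.87823594] [[-9.50607178e-01  3.10390726e-01  1.89493365e-03]
 [ 3.10392432e-01  9.50608268e-01  6.77090474e-04]
 [-1.59117699e-03  1.23182013e-03 -9.99997975e-01]] [ 0.45663969 -0.43332797 -3.4808742 ] 19.417542586755225 [ -5.1564771  -14.69383346  -0.02207174]
```

View pics/d3.png

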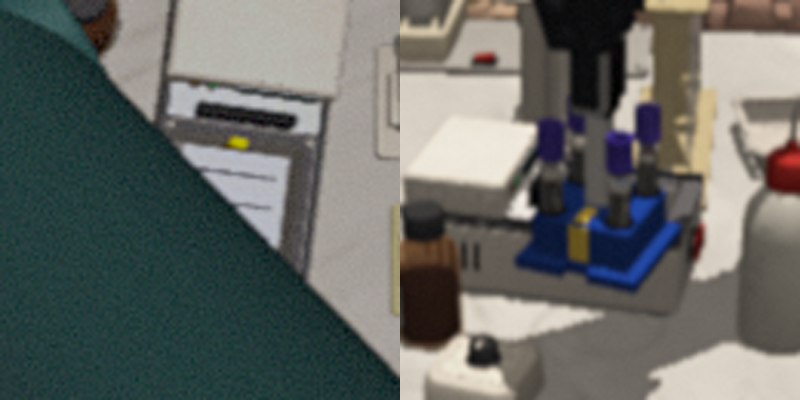

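The carrier is held level. Now moving it over the port while turning.

Call:
{"method": "drive_tool", "body": {"moves": [{"dx":-0.3,"dy":-0.8,"dz":0,"turn":7,"grip":1},{"dx":-0.9,"dy":-2.5,"dz":0,"turn":14,"grip":1},{"dx":-1.7,"dy":-4.8,"dz":0,"turn":21,"grip":1},{"dx":-2.6,"dy":-7.4,"dz":0,"turn":28,"grip":1},{"dx":-3.5,"dy":-10,"dz":0,"turn":35,"grip":1},{"dx":-4.3,"dy":-12.3,"dz":0,"turn":42,"grip":1},{"dx":-4.9,"dy":-14,"dz":0,"turn":49,"grip":1},{"dx":-5.2,"dy":-14.7,"dz":0,"turn":56,"grip":1}]}}

```text
t: 8.6
tool_pos: [503.3, 172.0, 219.7]
ee_rot: [[-0.268, 0.964, -0.003], [0.964, 0.268, -0.002], [-0.002, -0.003, -1.0]]
wrist_force: [-0.3, -0.0, -3.4]
finger_gap: 19.1
finger_force: 40.1
```

Call:
{"method": "drive_tool", "body": {"moves": [{"dx":0,"dy":0,"dz":0,"turn":7,"grip":1},{"dx":0,"dy":0,"dz":0,"turn":14,"grip":1},{"dx":0,"dy":0,"dz":0,"turn":20,"grip":1},{"dx":0,"dy":0,"dz":0,"turn":24.7,"grip":1},{"dx":0,"dy":0,"dz":0,"turn":24.7,"grip":1},{"dx":0,"dy":0,"dz":0,"turn":24.7,"grip":1},{"dx":0,"dy":0,"dz":0,"turn":24.7,"grip":1},{"dx":0,"dy":0,"dz":0,"turn":24.7,"grip":1}]}}

```text
t: 9.27
tool_pos: [504.2, 176.0, 220.1]
ee_rot: [[0.15, 0.989, -0.0], [0.989, -0.15, -0.0], [-0.0, -0.0, -1.0]]
wrist_force: [0.5, -1.0, -3.1]
finger_gap: 19.5
finger_force: 40.1
```

Run:
```python
from h import *
a=snap('top');b=snap('side')
f=lambda s,x,y,w,h:cv2.resize(s['img'][y:y+h,x:x+w],(400,500),interpolation=cv2.INTER_CUBIC)
cv2.imwrite('pics/d4.png',np.hstack([f(a,340,100,100,125),f(b,265,115,104,130)]))
st=env.get_state();print(st['tool_pos'],st['ee_rot'],st['wrist_force'],st['finger_gap'],tool([504.3,175.8,222]))
p=st['tool_pos'];th=np.radians(-8.8);R=np.array([[np.cos(th),-np.sin(th)],[np.sin(th),np.cos(th)]])
# predicted carrier cap centers / corners in side view, assuming centred in grasp
for x,y,z in((-21,-21,89),(-21,21,89),(21,21,89),(21,-21,89),(38,38,8),(-38,38,8)):
    q=np.r_[p[:2]+R@[x,y],p[2]-111+z]; print((x,y,z),proj(b,q))
for n,c in cen(b['img'],(118,90,50),(150,255,255),(265,115,369,245)):print(n,c)
```

```text
[504.38452467 175.97798699 220.27603244] [[ 1.51107657e-01  9.88517303e-01 -1.34806872e-04]
 [ 9.88517305e-01 -1.51107639e-01  1.36409601e-04]
 [ 1.14472903e-04 -1.53871461e-04 -9.99999982e-01]] [ 0.85053724 -0.02282351 -2.60667567] 19.61942300911782 [-0.01885182 -0.00569242 -0.17239804]
(-21, -21, 89) [340.09829306 123.54511195]
(-21, 21, 89) [335.87868895 130.7294776 ]
(21, 21, 89) [315.38918359 129.04836626]
(21, -21, 89) [320.33938281 121.99368707]
(38, 38, 8) [305.85249559 168.27122528]
(-38, 38, 8) [341.88388532 171.91415923]
124 [317.86290323 131.99193548]
131 [338.2519084 133.2519084]
```

View pics/d4.png

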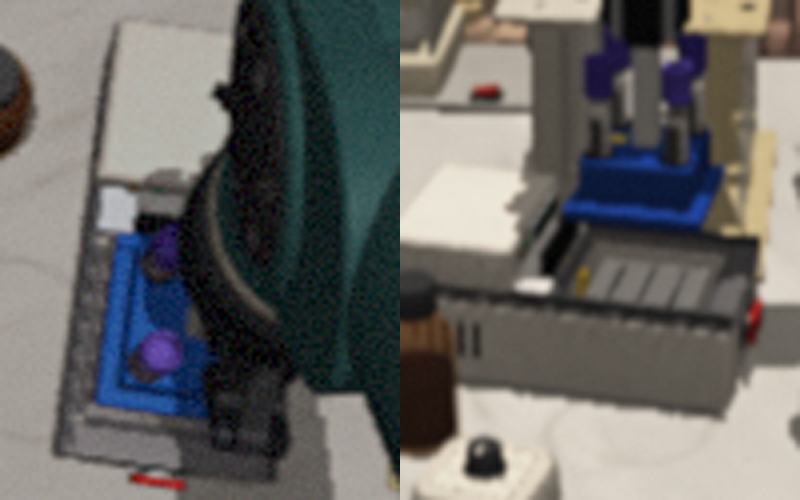

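Run:
```python
from h import *
a=snap('top');b=snap('side')
th=np.radians(-8.8);R=np.array([[np.cos(th),-np.sin(th)],[np.sin(th),np.cos(th)]]);O=np.array([504.3,175.8])
W=lambda x,y,z:np.r_[O+R@[x,y],z]
for n,p in(('deckFL rail',(-58,50,68)),('cowl FL',(64,50,94)),('cowl RL',(138,50,94)),('cowl FR',(64,-50,94)),('frontL bottom',(-58,50,0))): print(n,proj(b,W(*p)))
L=lambda q:np.round(R.T@(ray(a,*q,117)[:2]-O),1)
print('top flange +x+y, -x+y in reader frame:',L((369.1,157.9)),L((364.1,200.1)))
r=lambda q,x,y,z:np.round(R.T@(ray(b,*q,z)[:2]-O),1)
print('side carrier corners', r((307.9,170.9),0,0,117),r((344.3,174.3),0,0,117))
print('init caps side err', [proj(b,(x,y,85)) for x,y in((524.6,355.1),(483.5,360.1))])
im=cv2.resize(b['img'][160:225,270:370],(800,520),interpolation=cv2.INTER_CUBIC);cv2.imwrite('pics/d5.png',im)
```

```text
deckFL rail [349.9056385  196.88469947]
cowl FL [292.59701882 179.53501117]
cowl RL [259.11879868 175.94793164]
cowl FR [305.28198819 159.97970198]
frontL bottom [349.07000041 224.70886604]
top flange +x+y, -x+y in reader frame: [36.8 39.3] [-36.6  38.5]
side carrier corners [30.9 48.7] [-44.7  47.2]
init caps side err [array([309.7490325 , 219.78697344]), array([332.12883567, 222.18180275])]
```

View pics/d5.png

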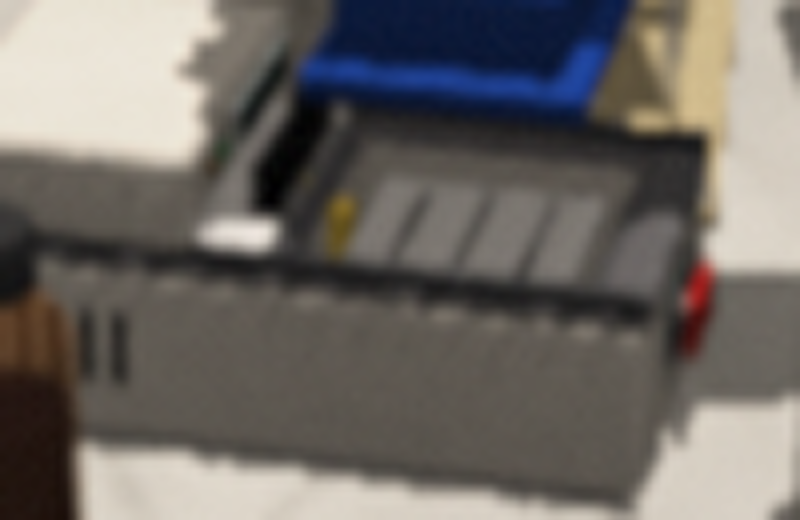

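Any side-camera offset applies equally to the reader and the carrier (about +2.4 px), so they're aligned to about 1 mm. The top view agrees. Lowering the carrier.

Call:
{"method": "drive_tool", "body": {"moves": [{"dx":0,"dy":0,"dz":1,"turn":0,"grip":1},{"dx":0,"dy":0,"dz":2,"turn":0,"grip":1},{"dx":0,"dy":0,"dz":3,"turn":0,"grip":1},{"dx":0,"dy":0,"dz":3.8,"turn":0,"grip":1},{"dx":0,"dy":0,"dz":4.3,"turn":0,"grip":1},{"dx":0,"dy":0,"dz":4.6,"turn":0,"grip":1},{"dx":0,"dy":0,"dz":4.8,"turn":0,"grip":1},{"dx":0,"dy":0,"dz":4.9,"turn":0,"grip":1}]}}

```text
t: 10.13
tool_pos: [504.5, 176.0, 171.0]
ee_rot: [[0.152, 0.988, -0.0], [0.988, -0.152, -0.0], [-0.0, -0.0, -1.0]]
wrist_force: [-1.1, -0.4, -2.4]
finger_gap: 19.2
finger_force: 40.1
```

Call:
{"method": "drive_tool", "body": {"moves": [{"dx":0,"dy":0,"dz":0.1,"turn":0,"grip":1},{"dx":0,"dy":0,"dz":0.2,"turn":0,"grip":1},{"dx":0,"dy":0,"dz":0.3,"turn":0,"grip":1},{"dx":0,"dy":0,"dz":0.4,"turn":0,"grip":1},{"dx":0,"dy":0,"dz":0.5,"turn":0,"grip":1},{"dx":0,"dy":0,"dz":0.6,"turn":0,"grip":1},{"dx":0,"dy":0,"dz":0.7,"turn":0,"grip":1},{"dx":0,"dy":0,"dz":0.7,"turn":0,"grip":1}]}}

```text
t: 10.8
tool_pos: [504.3, 175.9, 164.0]
ee_rot: [[0.152, 0.988, -0.0], [0.988, -0.152, -0.0], [-0.0, -0.0, -1.0]]
wrist_force: [1.0, -1.1, -3.0]
finger_gap: 19.3
finger_force: 40.2
```

Call:
{"method": "drive_tool", "body": {"moves": [{"dx":0,"dy":0,"dz":0.1,"turn":0,"grip":1},{"dx":0,"dy":0,"dz":0.15,"turn":0,"grip":1},{"dx":0,"dy":0,"dz":0.2,"turn":0,"grip":1},{"dx":0,"dy":0,"dz":0.2,"turn":0,"grip":1},{"dx":0,"dy":0,"dz":0.2,"turn":0,"grip":1},{"dx":0,"dy":0,"dz":0.2,"turn":0,"grip":1},{"dx":0,"dy":0,"dz":0.2,"turn":0,"grip":1},{"dx":0,"dy":0,"dz":0.2,"turn":0,"grip":1}]}}

```text
t: 11.47
tool_pos: [504.4, 175.9, 162.4]
ee_rot: [[0.152, 0.988, -0.0], [0.988, -0.152, -0.0], [-0.0, -0.0, -1.0]]
wrist_force: [-1.1, -1.5, 2.2]
finger_gap: 19.5
finger_force: 40.7
```

Contact with the lift. Releasing.

Call:
{"method": "drive_tool", "body": {"moves": [{"dx":0,"dy":0,"dz":0,"turn":0,"grip":2.5},{"dx":0,"dy":0,"dz":0,"turn":0,"grip":3.5},{"dx":0,"dy":0,"dz":0,"turn":0,"grip":5},{"dx":0,"dy":0,"dz":0,"turn":0,"grip":6},{"dx":0,"dy":0,"dz":0,"turn":0,"grip":6},{"dx":0,"dy":0,"dz":-0.5,"turn":0,"grip":6},{"dx":0,"dy":0,"dz":-2,"turn":0,"grip":6},{"dx":0,"dy":0,"dz":-4,"turn":0,"grip":6}]}}

```text
t: 12.13
tool_pos: [503.4, 175.7, 201.9]
ee_rot: [[0.152, 0.988, -0.003], [0.988, -0.152, -0.001], [-0.002, -0.003, -1.0]]
wrist_force: [-0.2, -0.5, -0.6]
finger_gap: 60.0
finger_force: 0.0
```

Call:
{"method": "drive_tool", "body": {"moves": [{"dx":0,"dy":0,"dz":-1,"turn":0,"grip":6},{"dx":0,"dy":0,"dz":-1,"turn":0,"grip":0},{"dx":0,"dy":0,"dz":-1,"turn":0,"grip":0},{"dx":0,"dy":0,"dz":-1,"turn":0,"grip":0},{"dx":0,"dy":0,"dz":-1,"turn":0,"grip":0},{"dx":0,"dy":0,"dz":-1,"turn":0,"grip":0},{"dx":0,"dy":0,"dz":-1,"turn":0,"grip":0},{"dx":0,"dy":0,"dz":-1,"turn":0,"grip":0}]}}

```text
t: 12.8
tool_pos: [504.2, 175.9, 211.9]
ee_rot: [[0.152, 0.988, -0.001], [0.988, -0.152, -0.0], [-0.001, -0.001, -1.0]]
wrist_force: [-0.4, -0.2, -0.8]
finger_gap: 0.2
finger_force: 0.0
```

Run:
```python
from h import *
a=snap('top');b=snap('side')
f=lambda s,x,y,w,h:cv2.resize(s['img'][y:y+h,x:x+w],(400,500),interpolation=cv2.INTER_CUBIC)
cv2.imwrite('pics/d6.png',np.hstack([f(a,340,100,100,125),f(b,265,115,104,130)]))
st=env.get_state();print(st['tool_pos'],st['wrist_force'],st['finger_gap'])
```

```text
[504.35746415 175.93411808 212.0602243 ] [0.0483399  0.06723286 0.77032582] 0.11214090407692269
```

View pics/d6.png

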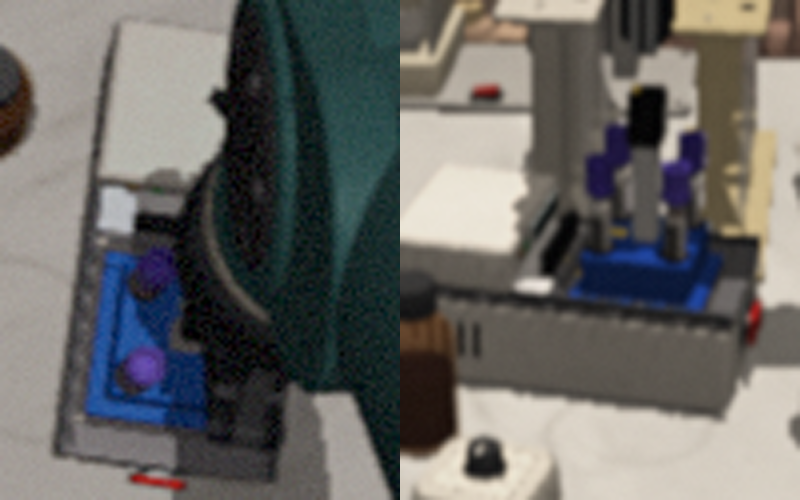

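The carrier sits level in the port, with the handle top at about (647,95) in the right crop. I'll check numerically where the closed fingertips are relative to the handle before pressing.

Run:
```python
from h import *
b=snap('side')
p=env.get_state()['tool_pos']
print('tip',proj(b,p-[0,0,17]),'handle',proj(b,np.r_[504.3,175.8,174]))
g=cv2.cvtColor(b['img'],cv2.COLOR_BGR2GRAY)
print('cols',list(range(312,348)))
for r in range(118,146,2): print(r,*g[r,312:348])
```

```text
tip [327.91642891 127.7152131 ] handle [327.9421839  137.39447823]
cols [312, 313, 314, 315, 316, 317, 318, 319, 320, 321, 322, 323, 324, 325, 326, 327, 328, 329, 330, 331, 332, 333, 334, 335, 336, 337, 338, 339, 340, 341, 342, 343, 344, 345, 346, 347]
118 207 207 207 187 136 79 54 49 67 65 36 18 35 55 53 35 36 54 58 44 23 9 26 89 160 187 190 189 189 189 189 186 183 184 188 190
120 135 143 143 122 90 64 54 48 65 62 35 17 34 56 53 36 35 55 58 41 17 9 27 101 171 192 190 190 188 190 188 186 177 176 185 189
122 83 85 86 81 73 65 57 51 64 62 34 17 35 56 55 36 36 55 56 41 17 10 21 70 128 150 153 152 151 154 154 158 159 159 159 159
124 84 87 91 84 76 69 60 51 65 65 46 28 38 56 54 37 34 55 55 37 16 13 30 48 67 75 77 77 79 78 79 82 86 85 85 86
126 85 88 91 86 76 70 59 53 64 72 71 67 64 63 54 36 34 52 55 49 54 71 85 90 82 80 79 75 76 77 76 79 82 80 80 80
128 87 88 91 87 80 82 79 70 69 70 73 72 72 66 59 51 56 64 72 98 145 162 165 162 157 145 125 116 121 116 92 80 81 81 82 82
130 87 88 89 83 92 116 137 136 99 72 71 71 70 70 86 119 150 158 158 160 167 172 171 169 171 169 165 166 168 156 111 81 80
[... 191 characters left out ...]
 117 157 173 173 172 172 172 172 172 173 172 172 173 173 165 136 97 80 80 82 82 82
136 87 87 87 82 82 94 123 154 164 163 162 163 157 149 146 145 143 140 141 142 143 150 164 173 173 174 174 173 161 126 89 80 81 83 83 83
138 86 86 88 85 83 91 106 134 165 175 176 169 141 104 78 53 27 18 18 24 26 57 117 162 175 174 176 176 179 166 116 81 81 82 86 85
140 86 87 88 84 83 91 94 107 142 167 174 152 88 25 12 10 6 6 6 6 7 30 97 155 166 166 172 174 180 174 125 84 81 83 83 83
142 85 87 87 84 83 91 94 84 93 124 151 140 77 18 1 6 5 6 6 3 7 40 101 149 150 138 141 144 155 164 123 85 81 82 82 83
144 85 87 91 90 90 98 101 97 99 106 105 87 45 9 4 5 6 5 8 5 10 45 89 113 114 111 104 111 147 164 125 84 80 83 82 83
```

The closed fingertips end at about (328,127). The handle spans columns 325–333, so they're aligned. Pressing.

Call:
{"method": "drive_tool", "body": {"moves": [{"dx":0,"dy":0,"dz":0.8,"turn":0,"grip":0},{"dx":0,"dy":0,"dz":1.5,"turn":0,"grip":0},{"dx":0,"dy":0,"dz":2,"turn":0,"grip":0},{"dx":0,"dy":0,"dz":2.3,"turn":0,"grip":0},{"dx":0,"dy":0,"dz":2.6,"turn":0,"grip":0},{"dx":0,"dy":0,"dz":2.9,"turn":0,"grip":0},{"dx":0,"dy":0,"dz":3.2,"turn":0,"grip":0},{"dx":0,"dy":0,"dz":3.5,"turn":0,"grip":0}], "newtons": 40}}

```text
t: 13.62
tool_pos: [505.9, 175.7, 178.3]
ee_rot: [[0.153, 0.988, 0.003], [0.988, -0.153, 0.001], [0.001, 0.003, -1.0]]
wrist_force: [-0.3, -1.4, 10.9]
finger_gap: 0.1
finger_force: 5.5
```

Call:
{"method": "drive_tool", "body": {"moves": [{"dx":0,"dy":0,"dz":0.3,"turn":0,"grip":0},{"dx":0,"dy":0,"dz":0.6,"turn":0,"grip":0},{"dx":0,"dy":0,"dz":0.9,"turn":0,"grip":0},{"dx":0,"dy":0,"dz":1.2,"turn":0,"grip":0},{"dx":0,"dy":0,"dz":1.5,"turn":0,"grip":0},{"dx":0,"dy":0,"dz":1.7,"turn":0,"grip":0},{"dx":0,"dy":0,"dz":1.8,"turn":0,"grip":0},{"dx":0,"dy":0,"dz":1.8,"turn":0,"grip":0}]}}

```text
t: 14.28
tool_pos: [506.3, 175.8, 162.9]
ee_rot: [[0.153, 0.988, 0.002], [0.988, -0.153, 0.003], [0.004, 0.002, -1.0]]
wrist_force: [-6.4, -1.3, 28.6]
finger_gap: -0.5
finger_force: 14.5
```

Call:
{"method": "drive_tool", "body": {"moves": [{"dx":0,"dy":0,"dz":0,"turn":0,"grip":0},{"dx":0,"dy":0,"dz":0,"turn":0,"grip":0},{"dx":0,"dy":0,"dz":-0.5,"turn":0,"grip":0},{"dx":0,"dy":0,"dz":-1,"turn":0,"grip":0},{"dx":0,"dy":0,"dz":-1.5,"turn":0,"grip":0},{"dx":0,"dy":0,"dz":-3,"turn":0,"grip":0},{"dx":0,"dy":0,"dz":-6,"turn":0,"grip":0},{"dx":0,"dy":0,"dz":-9,"turn":0,"grip":0}]}}

```text
t: 14.95
tool_pos: [503.3, 175.7, 249.0]
ee_rot: [[0.152, 0.988, -0.003], [0.988, -0.152, -0.002], [-0.003, -0.003, -1.0]]
wrist_force: [0.8, 0.1, 0.8]
finger_gap: 0.2
finger_force: 0.0
```

Run:
```python
from h import *
b=snap('side','fin.png')
print(env.get_state()['tool_pos'],'handle top, raised/caught',proj(b,[504.3,175.8,174]),proj(b,[504.3,175.8,150]))
g=cv2.cvtColor(b['img'],cv2.COLOR_BGR2GRAY)
for r in range(130,162,2): print(r,*g[r,320:338])
for n,c in cen(b['img'],(118,90,50),(150,255,255),(265,115,369,245)):print(n,c)
```

```text
[507.40373692 176.3733681  254.87540571] handle top, raised/caught [327.9421839  137.39447823] [327.91504077 148.15804683]
130 97 71 68 69 69 70 86 126 160 168 169 169 167 168 168 169 168 167
132 104 70 68 68 67 67 92 138 164 169 167 167 167 167 167 167 168 169
134 112 85 80 80 80 85 114 155 170 169 168 168 168 167 168 170 169 170
136 161 160 160 159 159 161 164 168 170 169 169 169 170 169 171 170 170 170
138 164 173 173 172 173 171 170 169 169 170 171 172 171 170 171 172 171 172
140 140 164 170 170 171 172 170 171 172 172 173 172 172 171 172 169 162 162
142 90 120 147 156 159 160 159 160 162 163 164 165 167 168 167 161 148 135
144 96 101 102 102 104 103 105 107 106 106 109 109 111 112 112 111 110 107
146 96 131 173 187 180 166 157 155 156 162 165 168 176 179 185 185 184 185
148 114 171 200 192 153 113 90 63 53 60 64 72 92 140 187 202 202 195
150 105 153 176 137 67 34 24 12 6 7 6 2 26 106 182 203 201 190
152 157 191 184 113 32 4 3 4 8 7 2 1 27 107 182 202 199 194
154 202 212 192 116 35 3 4 8 7 5 3 1 28 107 182 202 192 179
156 182 181 162 97 31 6 4 8 5 7 2 3 26 107 182 200 196 184
158 51 47 43 27 10 7 5 5 2 5 2 3 27 106 181 198 190 175
160 26 30 26 14 7 5 4 5 6 4 2 10 46 121 185 193 159 102
120 [317.84166667 167.29166667]
116 [337.46551724 169.52586207]
```

The handle top dropped about 11 px, matching the predicted caught height, and it stays down with the arm clear. Handing in.

```bash
python3 -c "
from bench import env
print(env.close_job())"
```

```text
the job is handed in; nothing more can be done
None
```

The job is handed in at about 15 s of the 51 s allowed: the shutter is at its end stop, and the carrier was set down on the lift with its notch over the key, let go, and pressed until it stayed down at the caught height. The arm is clear; I saw no contact with the bottles or the timer, though I did not measure them again at the end.

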